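Set and lock the shelf leg at its length mark

TASK

Set the telescopic leg of the over-microwave shelf, lying in its cradle on the cart: draw the locking pin up out of its bore and park it upright, pushed fully down until its flange rests, in the side notch of the bracket beside the tube. Then pull the sprung leg out by its T-shaped foot until the foot's pointer lines up with the marker clip, and, holding it there against its spring, fold the cam lever (open until then) fully closed against the leg. Finish while still holding the leg at the mark with the lever closed - do not let go - and leave the other kitchen things where they are.

Things in the scene. Friction and masses are not known exactly. Their poses are not given: they have to be found in the camera images.
- cradle: Fixed wooden base plate (x -105 to 70, y -210 to 210, 10 mm thick), origin under it on the leg's centre line, at cart-top level. The leg pulls out to +y; the lever is on +x, bracket and marker on -x. White outer tube (30 mm square, top z 60) at y -200 to -50, grey collar (44 mm wide, top z 65) at y -50 to 0. Steel leg 22 wide, 20 high leaves it at y 0, axis x 0, z 45; only the plate is under it.
- bore (a point): Mouth of the vertical pin bore (11.5 mm wide) in the collar's flat top, at cradle (0, -25, 65) mm; cradle axes. The pin in it goes through the leg and blocks it.
- notch (a point): Where the pin's axis goes when parked, at the bracket's flat top: cradle (-55, -115, 65) mm; cradle axes. Upright U notch 13 mm wide in y through the whole height of the dark steel bracket, from its closed end at cradle x -36 to its mouth at x -72; open at the top and to -x: the pin may be lowered in or slid in sideways, its flange resting on the bracket's top.
- pin: Loose steel locking pin, about 70 g; origin at its lower tip, z up along it. Shaft 10 mm diameter, 35 mm long, chamfered foot; flange 28 mm diameter at z 35 to 38; round grip head 22 mm diameter at z 38 to 66. Starts standing in the bore, flange on the collar, tip at cradle z 30; parked, flange on the bracket, its tip is again at cradle z 30.
- leg (a joint): How far the leg is pulled out, m, 0 (start, fully in) to 0.105, along cradle +y. A spring pulls it back in with 3 N at 0, rising to 5.6 N at 0.105; let go, it slides back in even with the lever closed. Lever and foot travel with it.
- foot_pointer (a point): Tip of the small pointer on the -x end of the leg's T-shaped black rubber foot, 71 mm to -x of the leg's axis, cradle z 35; cradle axes. The foot is a crossbar 130 mm wide in x (65 to each side of the leg), 16 thick in y, 22 high (z 24 to 46); the pointer is at the middle of its thickness, so the foot's inner face (collar side) is 8 mm to -y of it.
- leg_side (a point): Point on the leg's axis (cradle x 0, z 45) 15 mm to -y of the pointer, 7 mm inside the foot's inner face; travels with the leg, cradle axes. Here fingers can straddle the leg from above and pull on the foot's inner face to +y.
- lever (a joint): Opening angle of the cam lever, rad: 0 closed, flat along the leg's +x side; 0.5 fully open. Starts at 0.40 to 0.49, stays where left, moves with about 3 to 4 N near its tip. Upright pivot on the leg 14 mm to +x of the axis, 71 mm to -y of the pointer; dark steel bar 75 mm long, 8 thick, 18 high (cradle z 48 to 66), from the pivot out over the foot.
- lever_tip (a point): Free end of the cam lever, mid height. Fully open, the tip's outer corner is 55 mm to +x of the leg's axis; closed, the lever's outer face is 20 mm from the axis, its tip reaches 12 mm past the foot's inner face, above the foot, and leg and lever together measure 31 mm across in x. Squeezing leg and lever together in x closes it.
- marker: Fixed aluminium marker clip on the scale rail; cradle axes. Origin 80 mm to -x of the leg's axis, cradle z 12, mid-thickness of its 3 mm upright blade (x -10 to 0 mm, top at cradle z 54) on a foot 22 x 10 x 18 mm. The leg is at its mark when the foot's pointer has the same cradle y as this origin: 45 to 85 mm of pull.
- bowl: White ceramic bowl, 140 mm wide, 60 high; to be left alone.
- spatula: Green spatula lying flat; to be left alone.
- takeout: Closed takeout container 166 x 116 x 55 mm; to be left alone.
- teaspoon: Steel teaspoon, 140 mm, lying beside the cradle on its +x side; to be left alone.
- mug: Blue mug, 80 mm wide, 90 high; to be left alone.
- jar: Glass jar, 60 mm wide, 100 high; to be left alone.
- cap_center (a point): Middle of a spare rubber end cap, 26 mm wide, 16 high, standing on the cradle's plate on the +x side of the tube; to be left alone.
There are look-alikes about, which are no part of the job. What is shaped like the pin but green or red is not meant.

How it is judged:
By the outcome, as a careful person would: the job done as asked, in the order asked, and still so for the second after the job is handed in, while the arm keeps its last pose, push and grip.
It also fails if it takes over 58 s, if anything falls off the work surface, if the arm or the gripper's body presses on something with over 40 N, if the wrist force passes 120 N, or if a joint passes its speed limit or range.

ROBOT

A 6-joint arm with a two-finger parallel gripper is mounted at the origin on the work surface. World frame = base frame: x ahead of the robot, y to its left, z up, the work surface at z = 0. Lengths are in m, angles in degrees, forces in N, time in s.
With the tool pointing down it reaches from about 0.375 to 0.9 m from the base axis. Payload 3.1 kg.
Tool frame: the origin (TCP) lies on the centre line of the jaws, within the pads' length; the fingertips stand 22 mm ahead of it and the grasp point (between the pads) lies 3 mm ahead of it; z points along the fingers, y is the line along which they close (so a half turn about z gives the same grasp; the last joint's range is limited). The gripper opens to 87 mm and grips with 3 to 60 N. Pads are 19 mm wide; open, the fingers measure 117 mm over their backs; the gripper's body (75 mm by 190 mm) begins 51 mm behind the grasp point.
Start: joints at [54.861, 30.224, 82.088, -0, 67.689, -10.227], TCP at [0.263, 0.567, 0.245] pointing down, gripper open.
Joint ranges: [-176.69, 176.69], [-43.24, 126.21], [12.49, 139.97], [-82, 262], [0, 151.66], [-163.58, 163.58]. Speed limits (degrees/s): [159.86, 159.86, 180, 180, 180, 180].

INTERFACE

Orientations are given as a 3x3 rotation matrix whose columns are the frame's x, y, z axes.
In Python, from rig import * gives the robot as it stands.
- The arm moves only by the shell command python3 -m jog 'ROWS'. ROWS is text: rows parted by semicolons, each of 7 numbers parted by spaces: the shift along the tool's x, y, z in mm, then the turn, a rotation vector about the tool's x, y, z in rad, then the finger opening in mm, from 0 to 87. In form: tx ty tz ax ay az fingers; .... A call has 1 to 12 rows; each row shifts and turns the commanded pose from where the row before left it, along the tool's axes as they then stand; what a row does not reach is not made up. A row lasts 1/8 s, in which the tool goes at most 62.5 mm and 10.7 degrees, less where a joint would pass 70% of its speed; a pose out of reach is approached as far as the arm can. A call with a gripper value outside its range is refused whole. The fingers move at their own pace and stop on an object; the grip force is fixed at half the most. Time passes only in rows, so rows that do not move let the fingers close. It gives the time, the measured TCP pose, the force, the opening and the grip force at its end, in the units of the state.
- read_state(): the state, without advancing time (a new reading comes with each control period).
- capture(name): name is "scene" or "top"; returns a dict with "color" (480x640x3 uint8, red, green, blue), "camera_matrix" (3x3 intrinsics, pixels), "R" (3x3) and "t" (3): a world point X has camera coordinates R X + t. Camera axes: x right, y down, z forward; pixel columns grow to the right and rows downward; lengths in m; the calibration is good to about 2 mm. A picture is of the moment at which its call begins. There is no depth.
- hand_in(): hands the job in; it is judged then, once.
Trained networks look in the newest picture that a camera, given by its name, has taken for a name from the list of things; names that differ only in an ending like _2 or _b are one class to them, and where a whole thing is asked for, a point or a joint stands for the part that bears it (a point fixed in the world has none). Each returns a list of dicts, best first, with "conf" (0 to 1); they miss things now and then, are a little off and sometimes report something else, mostly with a low value. They report only what shows in the picture. A call takes as long as a camera call. They do not tell look-alikes from the thing itself.
- find_in(camera, target): "at" ([x, y, z] in m, in world coordinates, good to about 4 mm: the middle of the surface that is visible of it).
- trace(camera, target): "pixels" (480x640 bool, what is visible of it).
- place_of(camera, target): "at" ([x, y, z] in m, in world coordinates, good to about 4 mm: a listed point, or the origin of a listed thing).
The state is a dict: "time_s": time; "joint_positions": joint angles; "qvel": joint speeds; "tau": joint torques, N m; "position": TCP position; "tcp_rot": TCP orientation; "force": force on the tool from outside, world axes, zero at the start; "moment": the same for the moment, N m; "opening": opening from 0.0 (shut) to 1.0 (fully open); "grasp_force": force on a finger pad.
Only numpy, scipy, OpenCV 4.12 (cv2) and the standard library are available. Lean on these libraries where they do the work, as an engineer would, in place of code of your own. Each camera call takes 0.05 s, during which the arm holds its last target. There are 200 camera calls.

## Working session

There is one attempt and no reset: what is moved stays moved. The work goes in short steps, Python scripts to look and compute and a shell command to move; the robot and the scene stay as the last step left them, time stands still between calls to the robot, and variables do not carry over. Pictures are saved under pics/ and viewed, at most 13 in all, crops included, and the job is handed in when it is done.

```bash
mkdir -p pics; python3 - <<'E'
from rig import *
import cv2,numpy as np
s=read_state();print(s["time_s"],s["position"],np.round(s["tcp_rot"],3).tolist(),s["opening"])
for n in("scene","top"):
    c=capture(n);cv2.imwrite(f"pics/{n}0.png",c["color"][:,:,::-1])
    for t in("cradle","bore","notch","pin","foot_pointer","leg_side","lever_tip","marker"):
        print(n,t,[(np.round(d["at"],4).tolist(),round(d["conf"],2)) for d in place_of(n,t)][:4])
E
```

```text
0.0 [0.26286041 0.56627499 0.24358698] [[-0.907, 0.421, -0.001], [0.421, 0.907, -0.002], [0.0, -0.002, -1.0]] 1.0031541617566007
scene cradle [([0.5753, -0.0929, -0.0033], 0.58)]
scene bore [([0.5733, -0.1136, 0.0655], 0.9), ([0.4537, 0.5057, 0.0038], 0.71)]
scene notch [([0.4934, -0.1801, 0.0675], 0.63)]
scene pin [([0.7733, -0.1304, 0.0042], 0.93), ([0.7651, -0.047, 0.0026], 0.64), ([0.3635, -0.2116, -0.0013], 0.51), ([0.5672, -0.1095, 0.0303], 0.48)]
scene foot_pointer [([0.5357, 0.0147, 0.0319], 0.72), ([0.6524, -0.2157, -0.002], 0.63)]
scene leg_side [([0.5927, -0.0188, 0.043], 0.92), ([0.5706, -0.1104, 0.0622], 0.18)]
scene lever_tip [([0.6493, -0.022, 0.0579], 0.58)]
scene marker [([0.543, 0.0894, 0.0081], 0.53), ([0.5648, -0.1131, 0.0316], 0.47)]
top cradle [([0.5742, -0.0903, -0.0023], 0.6)]
top bore [([0.5685, -0.1097, 0.06], 0.79)]
top notch [([0.4925, -0.1833, 0.0636], 0.76), ([0.5327, 0.0162, 0.0355], 0.7)]
top pin [([0.7776, -0.1254, -0.0021], 0.61), ([0.3618, -0.2063, 0.0022], 0.61), ([0.5685, -0.1139, 0.0306], 0.6), ([0.7702, -0.045, 0.0015], 0.47)]
top foot_pointer [([0.5343, 0.0184, 0.0365], 0.95)]
top leg_side [([0.5943, -0.0244, 0.0434], 0.68)]
top lever_tip [([0.6477, -0.0203, 0.0546], 0.57)]
top marker [([0.712, 0.2823, 0.0022], 0.7), ([0.5462, 0.0898, 0.0107], 0.56)]
```

View pics/scene0.png

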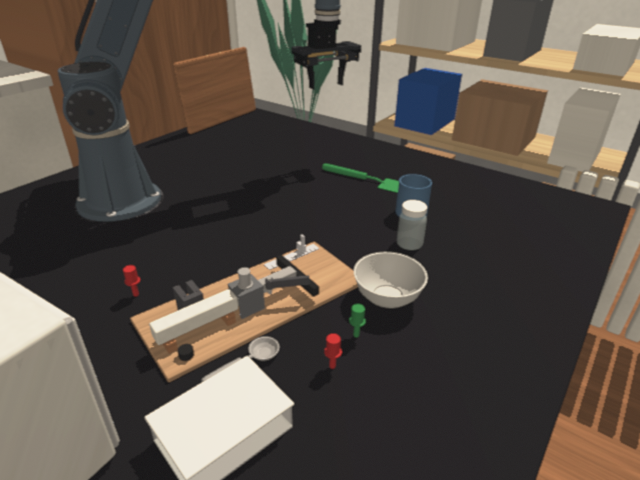

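View pics/top0.png

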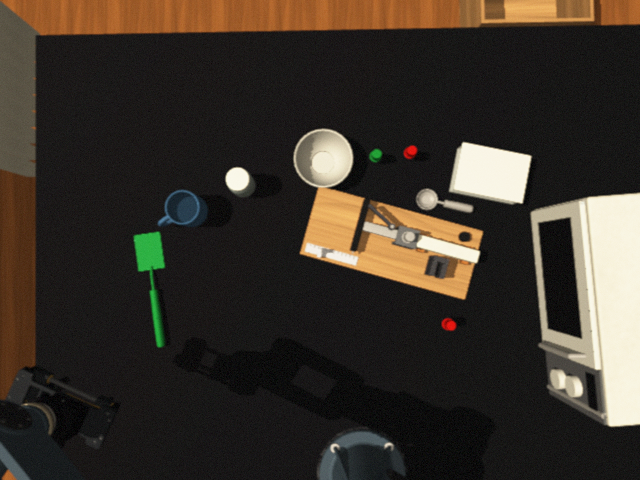

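```bash
cat > h.py <<'E'
from rig import *
import cv2,numpy as np
from scipy.optimize import least_squares
def proj(c,X):
    p=(c["R"]@np.atleast_2d(X).T).T+c["t"];p=p@c["camera_matrix"].T;return p[:,:2]/p[:,2:]
def C2W(f,X):
    c,s=np.cos(f[2]),np.sin(f[2]);X=np.atleast_2d(X).astype(float)/1000
    return np.c_[f[0]+c*X[:,0]-s*X[:,1],f[1]+s*X[:,0]+c*X[:,1],X[:,2]]
def rayz(c,uv,z):
    d=c["R"].T@np.linalg.inv(c["camera_matrix"])@np.array([*uv,1.]);o=-c["R"].T@c["t"];return o+d*(z-o[2])/d[2]
E
python3 - <<'E'
from h import *
cs={n:capture(n) for n in("scene","top")}
corn=np.array([[-105,-210,10],[70,-210,10],[70,210,10],[-105,210,10]])
obs={}
for n,c in cs.items():
    m=(trace(n,"cradle")[0]["pixels"]).astype(np.uint8)
    h=cv2.convexHull(np.argwhere(m)[:,::-1].astype(np.int32))
    print(n,m.sum(),cv2.approxPolyDP(h,6,True)[:,0].tolist())
P=[]
for n in cs:
  for t,X,ok in(("bore",(0,-25,65),.5),("notch",(-55,-115,65),.5)):
    P.append((X,place_of(n,t)[0]["at"]))
c=cs["top"]
for z in("pin",):
  for d in trace("top","pin"):
    ys,xs=np.nonzero(d["pixels"]);print("pinmask",d["conf"],xs.mean(),ys.mean(),len(xs),c["color"][ys,xs].mean(0))
cv2.imwrite("pics/c1.png",np.hstack([cv2.resize(c["color"][180:310,295:495,::-1],(500,325),interpolation=2),cv2.resize(cs["scene"]["color"][225:385,120:370,::-1],(508,325),interpolation=2)])[:, :800] if 0 else cv2.resize(np.vstack([cs["scene"]["color"][235:375,130:370,::-1],c["color"][185:300,280:520,::-1]]),None,fx=2.3,fy=2.3,interpolation=2))
E
```

```text
scene 13927 [[357, 284], [171, 380], [131, 320], [177, 285], [312, 242], [348, 267]]
top 11630 [[479, 232], [462, 297], [301, 252], [320, 187]]
pinmask 0.75 489.2603915258783 173.33789219629926 3729 [241.12523465 236.74309466 219.95199785]
pinmask 0.51 409.7433628318584 151.38053097345133 113 [192.60176991  19.42477876  15.08849558]
```

View pics/c1.png

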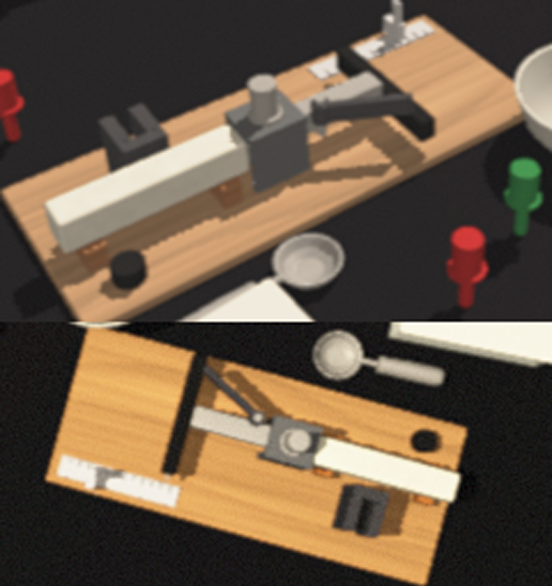

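The steel-grey pin standing in the grey collar (scene ≈(244,278), top ≈(409,237)) is the one meant; the red ones (scene (131,280), (333,350)) and the green one (357,318) are look-alikes standing on the cart. Now I fit the cradle frame.

```bash
python3 - <<'E'
from h import *
cs={n:capture(n) for n in("scene","top")}
P=[];
for n in cs:
  for t,X in(("bore",(0,-25,65)),("notch",(-55,-115,65))):
    P.append((X,place_of(n,t)[0]["at"]))
corn=np.array([[-105,-210,10],[70,-210,10],[70,210,10],[-105,210,10]])
Xp=np.array([p[0] for p in P]);Wp=np.array([p[1] for p in P])
c=cs["top"];hsv=cv2.cvtColor(c["color"],cv2.COLOR_RGB2HSV)
m=((hsv[...,0]>5)&(hsv[...,0]<28)&(hsv[...,1]>70)&(hsv[...,2]>80)).astype(np.uint8);m[:130]=0;m[330:]=0;m[:,:270]=0;m[:,500:]=0
pts=cv2.convexHull(np.argwhere(m)[:,::-1].astype(np.int32))[:,0]
q=cv2.boxPoints(cv2.minAreaRect(pts.astype(np.float32)));print(q.tolist())
# edge lines by convex-hull distance: match ordering to prediction
f0=np.array([.575,-.092,-.30])
def near(pr): return np.array([q[np.argmin(((q-p)**2).sum(1))] for p in pr])
def res(f,o):
    return np.r_[((proj(c,C2W(f,corn))-o)/1.).ravel(), ((C2W(f,Xp)-Wp)/.004)[:,:2].ravel()*.5]
o=near(proj(c,C2W(f0,corn)))
r=least_squares(res,f0,args=(o,));f=r.x;print("f",f,np.degrees(f[2]),np.round(r.fun,2).tolist())
print("scale: px/m",np.linalg.norm(np.diff(proj(c,C2W(f,[[0,0,60],[100,0,60]])),axis=0))/.1)
np.save("f.npy",f)
inv=lambda w:(np.array([[np.cos(f[2]),np.sin(f[2])],[-np.sin(f[2]),np.cos(f[2])]])@(np.array(w)[:2]-f[:2])*1000).round(1).tolist()
for t in("bore","notch","pin","foot_pointer","leg_side","lever_tip","marker"):
  for n in cs:
    print(t,n,[(inv(d["at"]),round(d["at"][2]*1000),round(d["conf"],2)) for d in place_of(n,t) if abs(inv(d["at"])[0])<110])
for n,fx in(("scene",5),("top",5)):
    im=cs[n]["color"][:,:,::-1].copy();im=cv2.resize(im,None,fx=5,fy=5,interpolation=2)
    for X in list(corn)+[[0,-25,96],[0,-25,65],[-55,-115,65],[-36,-115,65],[-72,-115,65],[22,0,65],[-22,0,65],[22,-50,65],[-22,-50,65],[15,-200,60],[-15,-200,60]]:
        p=proj(cs[n],C2W(f,X))[0]*5+2;cv2.circle(im,tuple(p.astype(int)),3,(0,0,255),-1)
    im=im[1150:1750,750:1550] if n=="scene" else im[930:1530,1650:2450]
    cv2.imwrite(f"pics/fit_{n}.png",im)
E
```

```text
[[298.4342041015625, 254.04330444335938], [317.759765625, 184.25656127929688], [484.4249267578125, 230.41000366210938], [465.099365234375, 300.1967468261719]]
f [ 0.57601123 -0.08969865 -0.28771899] -16.485083700482743 [-0.59, -0.82, -1.58, 0.28, 0.78, 0.94, 1.05, -0.57, -0.22, -0.18, -0.02, -0.45, -0.24, -0.62, -0.23, 0.18]
scale: px/m 421.443831246462
bore scene [([1.3, -23.1], 68, 0.63)]
bore top [([0.4, -19.7], 61, 0.98)]
notch scene [([-55.9, -111.5], 67, 0.76), ([42.3, -166.6], 17, 0.24)]
notch top [([-52.8, -115.8], 65, 0.65)]
pin scene [([-1.4, -23.7], 30, 0.74)]
pin top [([-0.7, -25.8], 31, 0.61)]
foot_pointer scene [([-66.9, 87.9], 32, 0.91), ([2.6, -20.9], 64, 0.52)]
foot_pointer top [([-72.1, 91.3], 38, 0.84)]
leg_side scene [([-3.3, 72.9], 42, 0.85)]
leg_side top [([0.4, 72.5], 42, 0.78)]
lever_tip scene [([50.6, 87.4], 55, 0.75)]
lever_tip top [([48.4, 84.4], 54, 0.44)]
marker scene [([-79.2, 160.3], 12, 0.64)]
marker top [([-82.1, 164.8], 11, 0.4)]
```

View pics/fit_top.png

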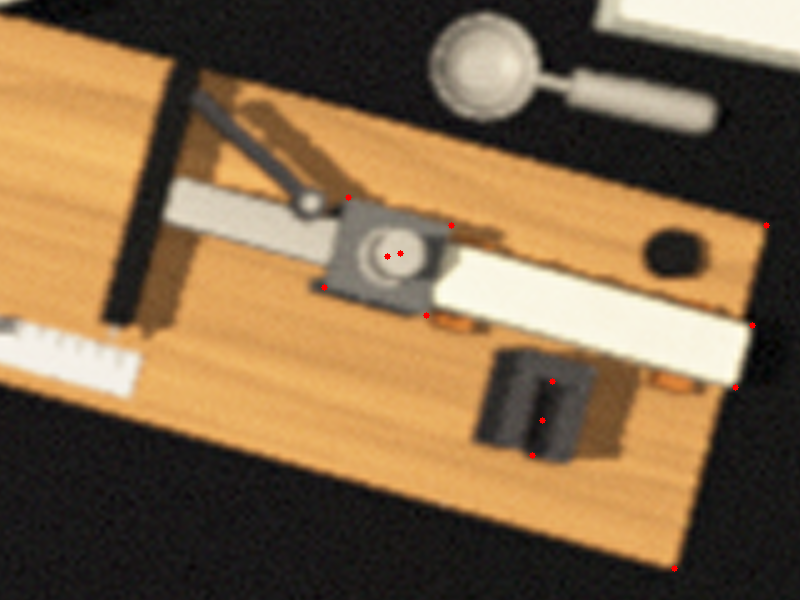

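View pics/fit_scene.png

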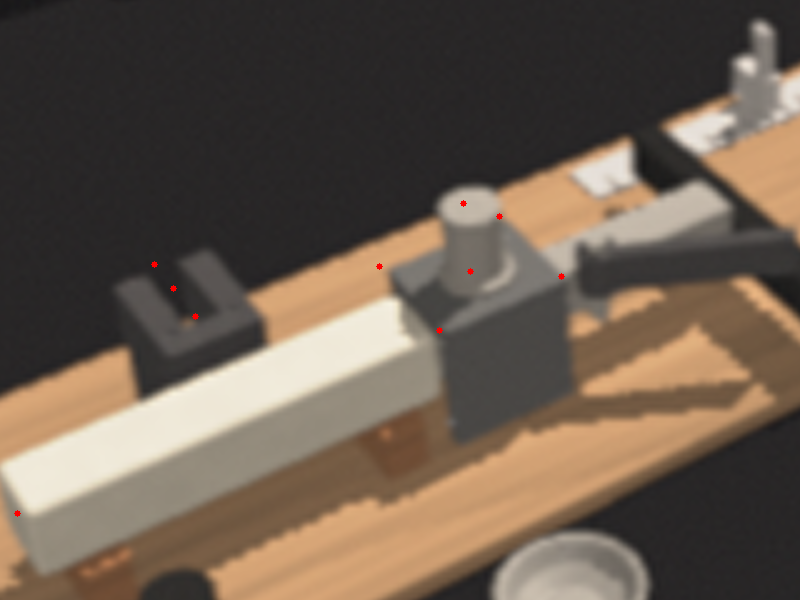

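Both overlays fit to about 1–3 px: the head top is at top (401,252)/5+(330,186) and scene (470,204)/5+(150,230), with the notch slot clear beside the tube. I'll refine using hand-read points per camera.

```bash
python3 - <<'E'
from h import *
cs={n:capture(n) for n in("scene","top")};f0=np.load("f.npy")
M={"top":((330,186),[((0,-25,96),(401,252)),((-22,0,65),(322,290)),((22,0,65),(349,198)),((22,-50,65),(452,222)),((-22,-50,65),(430,316)),((15,-200,60),(752,326)),((-15,-200,60),(735,387)),((-105,-210,10),(677,571)),((70,-210,10),(768,226))]),
"scene":((150,230),[((0,-25,96),(470,204)),((22,0,65),(572,278)),((22,-50,65),(440,332)),((-22,-50,65),(393,270)),((15,-200,60),(32,517)),((-15,-200,60),(2,466)),((15,-50,60),(437,340))])}
F=[]
for n,(o,L) in M.items():
    X=np.array([l[0] for l in L]);U=(np.array([l[1] for l in L])-2)/5+np.array(o)
    r=least_squares(lambda f:(proj(cs[n],C2W(f,X))-U).ravel(),f0);print(n,r.x,np.degrees(r.x[2]),np.round(r.fun,1).tolist());F.append(r.x)
    print("bore",C2W(r.x,(0,-25,65)).round(4))
f=np.mean(F,0);np.save("f.npy",f)
s=read_state();b=C2W(f,(0,-25,65))[0];R=s["tcp_rot"]
print(f,"bore",b,"tool d(mm) to bore after turn:",s["position"],s["time_s"])
c,sn=np.cos(f[2]),np.sin(f[2]);Rt=np.array([[-sn,c,0],[c,sn,0],[0,0,-1]]).T
print(Rt); print("rotvec", cv2.Rodrigues(R.T@Rt)[0].ravel(), "shift", (Rt.T@(np.array([b[0],b[1],.094])-s["position"])*1000).round(1))
E
```

```text
top [ 0.57593775 -0.08993324 -0.28759338] -16.477886922255845 [0.1, 0.3, 0.6, -0.5, 0.1, -0.1, -0.0, 0.8, -0.5, 0.0, 0.2, -0.0, 0.3, 0.0, -0.4, -0.4, -0.3, -0.1]
bore [[ 0.5688 -0.1139  0.065 ]]
scene [ 0.57929499 -0.0885225  -0.27897428] -15.984048995832271 [0.6, 0.3, -0.2, -0.1, 1.9, 0.1, -0.9, -0.1, -0.5, 0.4, -1.5, 0.1, 0.8, -1.4]
bore [[ 0.5724 -0.1126  0.065 ]]
[ 0.57761637 -0.08922787 -0.28328383] bore [ 0.57062862 -0.11323144  0.065     ] tool d(mm) to bore after turn: [0.26322493 0.56684316 0.24453782] 2.45
[[ 0.2795101   0.96014275  0.        ]
 [ 0.96014275 -0.2795101   0.        ]
 [ 0.          0.         -1.        ]]
rotvec [-1.02279761e-06  1.78310269e-05  1.41932406e+00] shift [-567.   485.2  150.5]
```

```bash
python3 -m jog '0 0 0 0 0 0.1777 87;0 0 0 0 0 0.1777 87;0 0 0 0 0 0.1777 87;0 0 0 0 0 0.1777 87;0 0 0 0 0 0.1777 87;0 0 0 0 0 0.1777 87;0 0 0 0 0 0.1777 87;0 0 0 0 0 0.1777 87'
python3 -m jog '-47 40 0 0 0 0 87;-47 40 0 0 0 0 87;-47 40 0 0 0 0 87;-47 40 0 0 0 0 87;-47 40 0 0 0 0 87;-47 40 0 0 0 0 87;-47 40 0 0 0 0 87;-47 40 0 0 0 0 87;-47 40 0 0 0 0 87;-47 40 0 0 0 0 87;-47 40 0 0 0 0 87;-47 40 0 0 0 0 87'
cat >> h.py <<'E'
def rel(X,s=None):
    """tool shift (mm) to bring TCP to cradle point X (mm) and yaw/force report"""
    f=np.load("f.npy");s=s or read_state();d=s["tcp_rot"].T@(C2W(f,X)[0]-s["position"])*1000
    print("t",round(s["time_s"],2),"shift",d.round(1),"yawY",round(np.degrees(np.arctan2(s["tcp_rot"][1,1],s["tcp_rot"][0,1])),2),"F",np.round(s["force"],1),"op",round(s["opening"]*87,1),"gf",round(s["grasp_force"],1))
E
python3 -c "
from h import *
rel((0,-25,94))"
```

```text
time_s: 3.45
position: [0.2632, 0.5669, 0.2445]
tcp_rot: [[0.287, 0.958, -0.0], [0.958, -0.287, 0.0], [0.0, -0.0, -1.0]]
force: [-0.3, -0.2, -0.2]
opening: 0.997
grasp_force: 0.0
time_s: 4.95
position: [0.5656, -0.1116, 0.2448]
tcp_rot: [[0.282, 0.959, 0.001], [0.959, -0.282, 0.0], [0.0, 0.001, -1.0]]
force: [0.8, 0.4, 0.4]
opening: 0.999
grasp_force: 0.0
t 4.95 shift [ -0.2   5.2 150.8] yawY -16.39 F [0.8 0.4 0.4] op 86.9 gf 0.0
```

Descend over the pin head (fingertips ~72 mm, above the flange) and close.

```bash
python3 -m jog '0 5 50 0 0 0 87;0 0 50 0 0 0 60;0 0 35 0 0 0 60;0 0 15 0 0 0 50;0 0 0 0 0 0 50'
python3 -c "
from h import *
rel((0,-25,94))
capture('top')
print([(np.round(d['at'],4),round(d['conf'],2)) for d in place_of('top','pin')])"
python3 -m jog '0 0 0 0 0 0 26;0 0 0 0 0 0 26;0 0 0 0 0 0 23'
```

```text
time_s: 5.58
position: [0.5695, -0.1109, 0.0941]
tcp_rot: [[0.282, 0.959, -0.001], [0.959, -0.282, 0.0], [0.0, -0.001, -1.0]]
force: [0.2, 0.5, 0.1]
opening: 0.636
grasp_force: 0.0
t 5.58 shift [-1.9  1.7  0.1] yawY -16.36 F [0.2 0.5 0.1] op 55.3 gf 0.0
[(array([ 7.771e-01, -1.274e-01,  2.000e-04]), 0.64), (array([ 0.7698, -0.0412,  0.0008]), 0.52)]
time_s: 6.05
position: [0.57, -0.111, 0.0952]
tcp_rot: [[0.282, 0.96, 0.001], [0.96, -0.282, -0.0], [-0.0, 0.001, -1.0]]
force: [-0.4, -1.5, -0.5]
opening: 0.327
grasp_force: 0.0
```

```bash
python3 -m jog '0 0 0 0 0 0 22;0 0 0 0 0 0 20;0 0 0 0 0 0 18;0 0 0 0 0 0 16'
python3 -c "
from h import *
rel((0,-25,94))"
```

```text
time_s: 6.55
position: [0.57, -0.1111, 0.0947]
tcp_rot: [[0.282, 0.959, 0.001], [0.959, -0.282, -0.0], [-0.0, 0.001, -1.0]]
force: [0.3, -0.2, 0.1]
opening: 0.235
grasp_force: 30.0
t 6.55 shift [-1.9  1.2  0.7] yawY -16.36 F [ 0.3 -0.2  0.1] op 20.5 gf 30.0
```

```bash
python3 -m jog '0 0 -10 0 0 0 16;0 0 -20 0 0 0 16;0 0 -17 0 0 0 16;0 0 0 0 0 0 16'
python3 -c "
from h import *
rel((0,-25,94))
c=capture('scene');im=c['color'][225:345,150:310,::-1]
cv2.imwrite('pics/lift.png',cv2.resize(im,None,fx=3,fy=3,interpolation=2))"
```

```text
time_s: 7.05
position: [0.5703, -0.1112, 0.1432]
tcp_rot: [[0.282, 0.96, 0.003], [0.96, -0.282, -0.001], [-0.0, 0.003, -1.0]]
force: [-0.6, -0.0, -0.6]
opening: 0.237
grasp_force: 30.0
t 7.05 shift [-1.9  0.7 49.2] yawY -16.36 F [-0.6 -0.  -0.6] op 20.6 gf 30.0
```

View pics/lift.png

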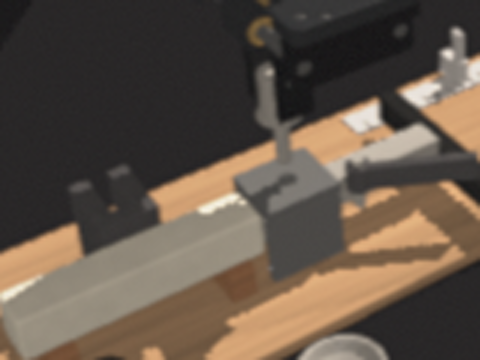

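```bash
python3 -c "
from h import *
f=np.load('f.npy');c=capture('scene')
im=cv2.resize(c['color'][235:290,220:270,::-1],None,fx=11,fy=11,interpolation=2)
s=read_state();p=s['position']
for dz in(-.047,-.064+.0,-.02,0):
  print(dz,(proj(c,p+np.array([0,0,dz]))[0]-[220,235])*11)
print(((proj(c,C2W(f,[(0,-25,112),(0,-25,79)]))-[220,235])*11).round())
cv2.imwrite('pics/lift2.png',im)"
```

```text
-0.047 [260.20875986 387.11187825]
-0.064 [268.33173639 469.73859903]
-0.02 [246.9335422  252.07668545]
0 [236.79146003 148.91167096]
[[247. 311.]
 [263. 474.]]
```

View pics/lift2.png

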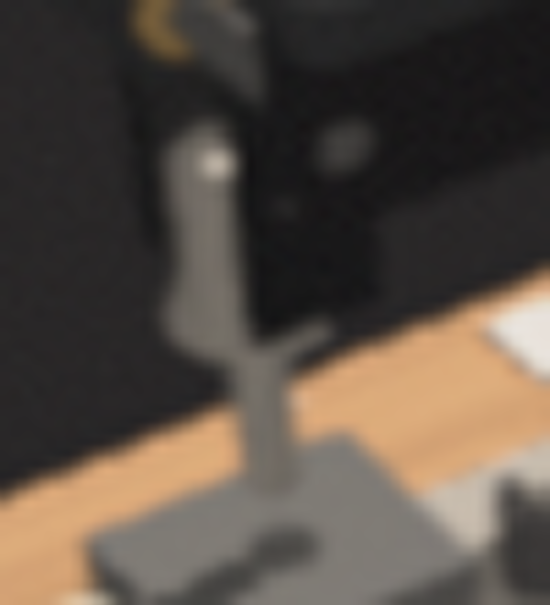

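```bash
python3 -m jog '-30 -18 0 0 0 0 16;-30 -19 0 0 0 0 16;-30 -18 0 0 0 0 16;0 0 0 0 0 0 16;0 0 8 0 0 0 16'
python3 -c "
from h import *
rel((-55,-115,133))"
python3 -m jog '0 0 3 0 0 0 16;0 0 3 0 0 0 16;0 0 3 0 0 0 16;0 0 0 0 0 0 16'
```

```text
time_s: 7.78
position: [0.4922, -0.1819, 0.1334]
tcp_rot: [[0.282, 0.959, 0.001], [0.959, -0.282, -0.0], [0.0, 0.001, -1.0]]
force: [0.6, -0.0, -0.7]
opening: 0.237
grasp_force: 30.0
t 7.78 shift [-2.1  1.1  0.4] yawY -16.4 F [ 0.6 -0.  -0.7] op 20.6 gf 30.0
time_s: 8.28
position: [0.4915, -0.1815, 0.1243]
tcp_rot: [[0.281, 0.96, -0.0], [0.96, -0.281, 0.0], [0.0, -0.001, -1.0]]
force: [0.3, -0.3, -0.3]
opening: 0.236
grasp_force: 30.0
```

```bash
python3 -m jog '0 0 6 0 0 0 16;0 0 6 0 0 0 16;0 0 6 0 0 0 16;0 0 6 0 0 0 16;0 0 2 0 0 0 16;0 0 0 0 0 0 16'
python3 -m jog '0 0 2 0 0 0 16;0 0 2 0 0 0 16;0 0 0 0 0 0 16'
```

```text
time_s: 9.02
position: [0.4915, -0.1818, 0.0983]
tcp_rot: [[0.282, 0.959, -0.0], [0.959, -0.282, 0.0], [0.0, -0.0, -1.0]]
force: [0.3, -0.2, -0.8]
opening: 0.233
grasp_force: 30.0
time_s: 9.4
position: [0.4917, -0.1819, 0.0947]
tcp_rot: [[0.282, 0.96, 0.0], [0.96, -0.282, -0.0], [-0.0, 0.0, -1.0]]
force: [-0.5, -0.4, -0.4]
opening: 0.239
grasp_force: 30.0
```

```bash
python3 -m jog '0 0 1 0 0 0 16;0 0 0 0 0 0 16'; python3 -m jog '0 0 1 0 0 0 16;0 0 0 0 0 0 16'
```

```text
time_s: 9.65
position: [0.4917, -0.1819, 0.0946]
tcp_rot: [[0.282, 0.96, 0.001], [0.96, -0.282, -0.0], [-0.0, 0.001, -1.0]]
force: [-1.5, 0.5, 7.1]
opening: 0.241
grasp_force: 30.0
time_s: 9.9
position: [0.4917, -0.1819, 0.0945]
tcp_rot: [[0.282, 0.96, 0.001], [0.96, -0.282, -0.001], [-0.0, 0.001, -1.0]]
force: [-3.0, 1.6, 14.8]
opening: 0.237
grasp_force: 30.0
```

```bash
python3 -m jog '0 0 -2 0 0 0 16;0 0 0 0 0 0 45;0 0 0 0 0 0 45;0 0 -25 0 0 0 60;0 0 -40 0 0 0 87;45 38 -30 0 0 0 87;60 37 0 0 0 0 87;60 0 0 0 0 0 87;60 0 0 0 0 0 87;0 0 0 0 0 0 87'
python3 - <<'E'
from h import *
f=np.load("f.npy")
# anchor frame on the measured grasp of the pin in the bore (x only)
f[:2]-=np.array([np.cos(f[2]),np.sin(f[2])])*.001;f[2]=np.radians(-16.4);np.save("f.npy",f)
rel((20,75,185))
inv=lambda w:(np.array([[np.cos(f[2]),np.sin(f[2])],[-np.sin(f[2]),np.cos(f[2])]])@(np.array(w)[:2]-f[:2])*1000).round(1).tolist()
for n in("scene","top"):
    c=capture(n);cv2.imwrite(f"pics/p_{n}.png",c["color"][:,:,::-1])
    for t in("pin","foot_pointer","leg_side","lever_tip","marker"):
        print(t,n,[(inv(d["at"]),round(d["at"][2]*1000),round(d["conf"],2)) for d in place_of(n,t) if abs(inv(d["at"])[0])<110])
a=cv2.imread("pics/p_scene.png")[225:345,140:340];b=cv2.imread("pics/p_top.png")[185:305,290:490]
cv2.imwrite("pics/p.png",cv2.resize(np.vstack([a,b]),None,fx=2.5,fy=2.5,interpolation=2))
E
```

```text
time_s: 11.15
position: [0.6186, 0.0103, 0.1873]
tcp_rot: [[0.276, 0.961, -0.0], [0.961, -0.276, 0.001], [0.001, -0.001, -1.0]]
force: [-0.6, 0.2, -0.8]
opening: 0.995
grasp_force: 0.0
t 11.15 shift [-32.1   7.5   2.3] yawY -16.01 F [-0.6  0.2 -0.8] op 86.6 gf 0.0
pin scene [([-58.8, -110.3], 30, 0.7)]
foot_pointer scene [([-68.2, 88.3], 33, 0.96)]
leg_side scene [([-4.8, 70.0], 44, 0.82), ([-1.0, -3.6], -3, 0.38)]
lever_tip scene [([51.8, 87.3], 56, 0.77)]
marker scene [([-79.8, 161.3], 12, 0.69), ([-1.5, -2.7], -3, 0.29)]
pin top [([-55.2, -115.0], 33, 0.63)]
foot_pointer top []
leg_side top []
lever_tip top []
marker top [([-77.5, 162.7], 9, 0.61)]
```

View pics/p.png

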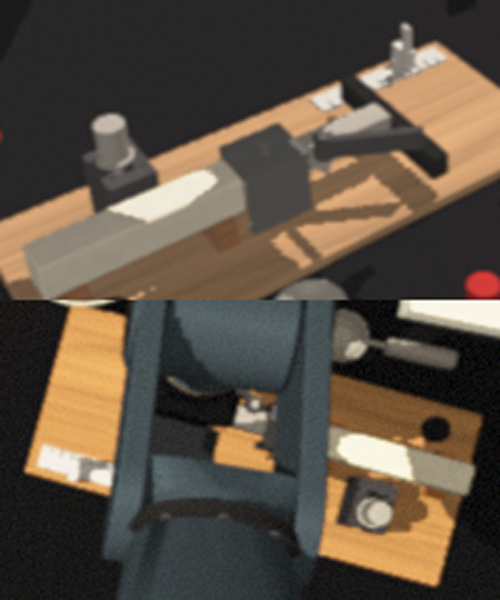

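The pin stands upright in the notch with its flange on the bracket (crop (110,140) scene / (372,512) top), and the bore is empty. Next, the leg.

```bash
python3 -m jog '-40 0 0 0 0 0 80;0 5 30 0 0 0 80;0 0 30 0 0 0 80;0 0 0 0 0 0 80'; python3 -c "
from h import *
rel((18,66,50))"
```

```text
time_s: 12.25
position: [0.6099, -0.0338, 0.1258]
tcp_rot: [[0.282, 0.959, -0.006], [0.959, -0.282, 0.001], [-0.0, -0.006, -1.0]]
force: [0.4, 0.0, -0.5]
opening: 0.919
grasp_force: 0.0
t 12.25 shift [ 3.8  2.1 75.8] yawY -16.39 F [ 0.4  0.  -0.5] op 79.9 gf 0.0
```

```bash
python3 -m jog '3 2 20 0 0 0 80;0 0 18 0 0 0 80;0 0 0 0 0 0 80'; python3 -m jog '0 0 13 0 0 0 80;0 0 13 0 0 0 80;0 0 12 0 0 0 80;0 0 0 0 0 0 80';python3 -c "
from h import *
rel((18,66,50))"
```

```text
time_s: 12.62
position: [0.6134, -0.0312, 0.0882]
tcp_rot: [[0.281, 0.96, -0.004], [0.96, -0.281, 0.001], [-0.0, -0.004, -1.0]]
force: [0.9, -0.7, 0.4]
opening: 0.917
grasp_force: 0.0
time_s: 13.12
position: [0.6136, -0.0315, 0.0505]
tcp_rot: [[0.282, 0.959, -0.003], [0.959, -0.282, 0.001], [-0.0, -0.003, -1.0]]
force: [0.3, -0.6, 0.1]
opening: 0.922
grasp_force: 0.0
t 13.12 shift [ 0.4 -1.2  0.5] yawY -16.37 F [ 0.3 -0.6  0.1] op 80.2 gf 0.0
```

```bash
python3 -m jog '4 0 0 0 0 0 80;4 0 0 0 0 0 80;4 0 0 0 0 0 80;0 0 0 0 0 0 80';python3 -m jog '12 0 0 0 0 0 80;12 0 0 0 0 0 80;12 0 0 0 0 0 80;12 0 0 0 0 0 80;0 0 0 0 0 0 80'; python3 - <<'E'
from h import *
f=np.load("f.npy");rel((18,148,50))
inv=lambda w:(np.array([[np.cos(f[2]),np.sin(f[2])],[-np.sin(f[2]),np.cos(f[2])]])@(np.array(w)[:2]-f[:2])*1000).round(1).tolist()
for n in("scene","top"):
    c=capture(n)
    for t in("foot_pointer","lever_tip","marker"):
        print(t,n,[(inv(d["at"]),round(d["at"][2]*1000),round(d["conf"],2)) for d in place_of(n,t) if abs(inv(d["at"])[0])<110])
    if n=="scene":cv2.imwrite("pics/q.png",cv2.resize(c["color"][215:315,230:380,::-1],None,fx=5,fy=5,interpolation=2))
E
```

```text
time_s: 13.62
position: [0.6183, -0.02, 0.052]
tcp_rot: [[0.281, 0.96, 0.001], [0.96, -0.281, -0.0], [-0.0, 0.001, -1.0]]
force: [0.5, -3.5, -3.4]
opening: 0.92
grasp_force: 1.9
time_s: 14.25
position: [0.6321, 0.0265, 0.052]
tcp_rot: [[0.28, 0.96, 0.001], [0.96, -0.28, -0.0], [-0.0, 0.001, -1.0]]
force: [0.6, -4.1, -3.0]
opening: 0.918
grasp_force: 2.5
t 14.25 shift [21.6 -2.6  2. ] yawY -16.29 F [ 0.6 -4.1 -3. ] op 79.8 gf 2.5
foot_pointer scene [([-67.6, 145.5], 34, 0.95), ([0.4, -2.6], -2, 0.67)]
lever_tip scene [([51.3, 142.7], 56, 0.89), ([28.2, 391.2], 2, 0.38)]
marker scene []
foot_pointer top []
lever_tip top []
marker top [([-75.8, 160.5], 12, 0.47)]
```

View pics/q.png

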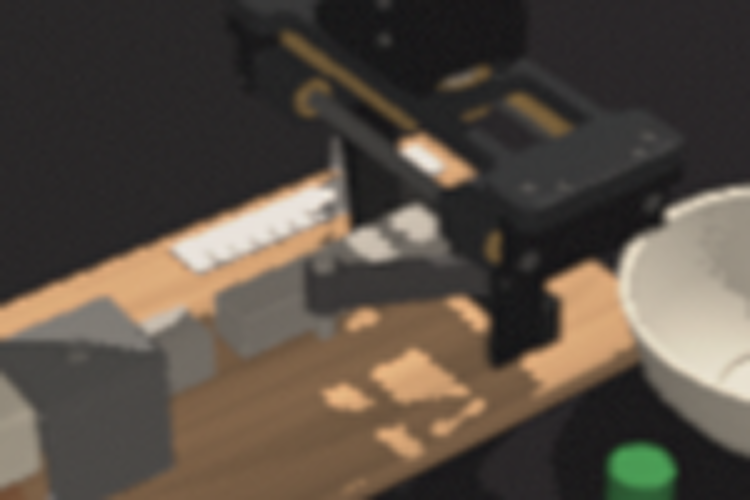

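The leg is out about 56 mm with the lever still open; the pointer end at crop (345,190) is just short of the marker blade at (340,170). I'll pull most of the rest, then average several readings.

```bash
python3 -m jog '7 0 0 0 0 0 80;6 0 0 0 0 0 80;0 0 0 0 0 0 80'; python3 - <<'E'
from h import *
f=np.load("f.npy");rel((18,148,50))
inv=lambda w:(np.array([[np.cos(f[2]),np.sin(f[2])],[-np.sin(f[2]),np.cos(f[2])]])@(np.array(w)[:2]-f[:2])*1000).round(1).tolist()
for k in range(8):
  for n in("scene","top"):
    c=capture(n)
    for t in("foot_pointer","marker"):
        r=[(inv(d["at"]),round(d["conf"],2)) for d in place_of(n,t) if -95<inv(d["at"])[0]<-55]
        if r:print(t,n,r)
E
```

```text
time_s: 15.02
position: [0.6355, 0.0383, 0.052]
tcp_rot: [[0.282, 0.96, 0.001], [0.96, -0.282, -0.0], [-0.0, 0.001, -1.0]]
force: [0.8, -5.2, -1.7]
opening: 0.917
grasp_force: 2.9
t 15.03 shift [ 9.3 -2.6  2. ] yawY -16.35 F [ 0.8 -5.2 -1.7] op 79.8 gf 2.9
foot_pointer scene [([-70.8, 158.0], 0.96)]
marker scene [([-84.5, 165.6], 0.6)]
foot_pointer scene [([-69.2, 156.6], 0.67), ([-73.8, 501.1], 0.45)]
marker scene [([-77.9, 163.3], 0.46)]
foot_pointer scene [([-67.8, 157.5], 0.58)]
marker scene [([-81.1, 159.3], 0.42)]
foot_pointer scene [([-66.6, 155.8], 0.8), ([-55.3, -111.9], 0.38)]
marker scene [([-81.0, 161.6], 0.45)]
foot_pointer scene [([-68.3, 157.5], 0.82)]
marker scene [([-80.3, 163.2], 0.46)]
foot_pointer scene [([-69.4, 157.2], 0.76)]
marker scene [([-80.9, 161.1], 0.59)]
foot_pointer scene [([-71.3, 158.1], 0.89)]
marker scene [([-80.9, 159.4], 0.52)]
foot_pointer scene [([-69.5, 156.5], 0.65)]
marker scene [([-74.1, 498.8], 0.67), ([-81.2, 159.1], 0.63)]
```

```bash
python3 -m jog '4 0 0 0 0 0 80;0 0 0 0 0 0 80'; python3 - <<'E'
from h import *
f=np.load("f.npy");rel((18,148,50))
c=capture("scene");cv2.imwrite("pics/r_scene.png",c["color"][:,:,::-1])
p=proj(c,C2W(f,(-76,162,35)))[0];x,y=int(p[0])-20,int(p[1])-20
a=cv2.resize(c["color"][y:y+35,x:x+50,::-1],(800,560) if 0 else (400,280),interpolation=2)
z=cv2.imread("pics/scene0.png")[y:y+35,x-20:x+30];z=cv2.resize(z,(400,280),interpolation=2)
np.savez("cam.npz",K=c["camera_matrix"],R=c["R"],t=c["t"])
t=capture("top");p2=proj(t,C2W(f,(-76,125,30)))[0];u,v=int(p2[0])-25,int(p2[1])-20
b=cv2.resize(cv2.imread("pics/top0.png")[v:v+40,u:u+60],(420*1,280),interpolation=2)
b=cv2.resize(b,(400,267));bb=np.zeros((280,400,3),np.uint8);bb[:267]=b
d=np.zeros((280,400,3),np.uint8)
cv2.imwrite("pics/r.png",np.vstack([np.hstack([a,z]),np.hstack([bb,d])]))
np.savez("camt.npz",K=t["camera_matrix"],R=t["R"],t=t["t"]);print(x,y,u,v)
E
```

```text
time_s: 17.68
position: [0.6366, 0.0418, 0.0521]
tcp_rot: [[0.282, 0.96, 0.001], [0.96, -0.282, -0.0], [-0.0, 0.001, -1.0]]
force: [1.5, -4.6, -2.4]
opening: 0.921
grasp_force: 3.0
t 17.68 shift [ 5.6 -2.6  2.1] yawY -16.36 F [ 1.5 -4.6 -2.4] op 80.1 gf 3.0
283 224 311 231
```

View pics/r.png

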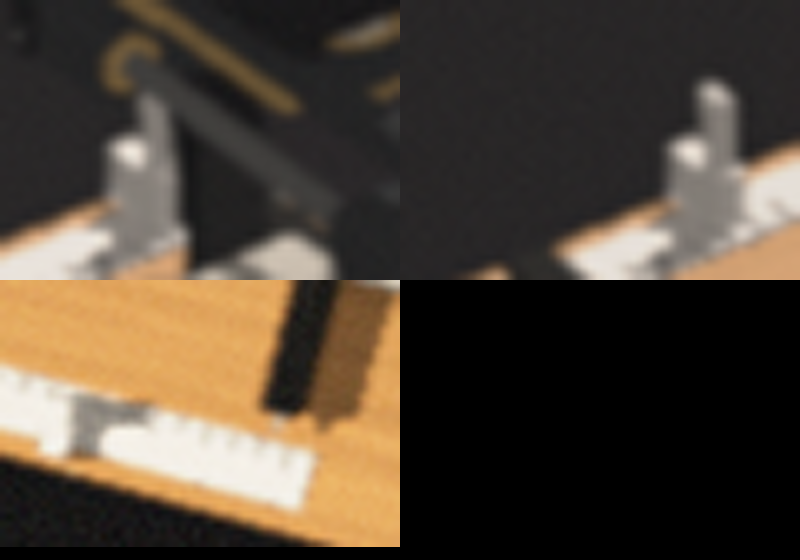

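```bash
python3 - <<'E'
from h import *
fs=np.array([.57929499,-.0885225,-.27897428]);ft=np.array([.57593775,-.08993324,-.28759338]);f=np.load("f.npy")
inv=lambda f,w:(np.array([[np.cos(f[2]),np.sin(f[2])],[-np.sin(f[2]),np.cos(f[2])]])@(np.array(w)[:2]-f[:2])*1000).round(1).tolist()
C=np.load("cam.npz");T=np.load("camt.npz")
for uv in((302,234.6),):
    for g in(fs,f):print("blade top",inv(g,rayz(C,uv,.054)))
print("pointer top0",inv(ft,rayz(T,(352.6,251.9),.035)),inv(f,rayz(T,(352.6,251.9),.035)))
# predicted marker pixels in zoom for top0 and scene0 at y=161.5
for y in(158,161.5,165):
    X=C2W(ft,[(-85,y,54),(-80,y,30),(-90,y,54),(-80,y,54),(-85,y,12)]);print(y,((proj(T,X)-[311,231])*6.667+[0,280]).round().tolist(), ((proj(C,C2W(fs,[(-85,y,54),(-80,y,12)]))-[263,224])*8+[400,0]).round().tolist())
    print((((proj(C,C2W(fs,[(-71,y,35)]))-[283,224])*8)).round().tolist())
E
```

```text
Traceback (most recent call last):
  File "h.py", line 10, in rayz
    d=c["R"].T@np.linalg.inv(c["camera_matrix"])@np.array([*uv,1.]);o=-c["R"].T@c["t"];return o+d*(z-o[2])/d[2]
                             ~^^^^^^^^^^^^^^^^^
KeyError: 'camera_matrix is not a file in the archive'
```

```bash
python3 - <<'E'
from h import *
fs=np.array([.57929499,-.0885225,-.27897428]);ft=np.array([.57593775,-.08993324,-.28759338]);f=np.load("f.npy")
inv=lambda f,w:(np.array([[np.cos(f[2]),np.sin(f[2])],[-np.sin(f[2]),np.cos(f[2])]])@(np.array(w)[:2]-f[:2])*1000).round(1).tolist()
L=lambda n:(lambda d:{"camera_matrix":d["K"],"R":d["R"],"t":d["t"]})(np.load(n))
C=L("cam.npz");T=L("camt.npz")
for g in(fs,f):print("blade top",inv(g,rayz(C,(302,234.6),.054)))
print("pointer top0",inv(ft,rayz(T,(352.6,251.9),.035)),inv(f,rayz(T,(352.6,251.9),.035)))
for y in(158,161.5,165):
    X=C2W(ft,[(-85,y,54),(-90,y,54),(-80,y,54),(-85,y,12)]);print(y,((proj(T,X)-[311,231])*6.667+[0,280]).round().tolist(), ((proj(C,C2W(fs,[(-85,y,54),(-80,y,12)]))-[263,224])*8+[400,0]).round().tolist())
    print((((proj(C,C2W(fs,[(-71,y,35)]))-[283,224])*8)).round().tolist())
E
```

```text
blade top [-85.5, 164.0]
blade top [-84.3, 164.5]
pointer top0 [-67.2, 87.3] [-67.5, 86.2]
158 [[77.0, 413.0], [73.0, 427.0], [80.0, 400.0], [74.0, 416.0]] [[695.0, 93.0], [708.0, 229.0]]
[[167.0, 175.0]]
161.5 [[67.0, 411.0], [63.0, 424.0], [71.0, 397.0], [65.0, 413.0]] [[706.0, 89.0], [718.0, 225.0]]
[[177.0, 171.0]]
165 [[58.0, 408.0], [54.0, 422.0], [61.0, 395.0], [56.0, 410.0]] [[716.0, 84.0], [729.0, 221.0]]
[[188.0, 166.0]]
```

```bash
python3 - <<'E'
import cv2,numpy as np
for n in("scene0","r_scene"):
    g=cv2.imread(f"pics/{n}.png",0)[232:258,295:314];print(n,"cols 295..313, rows from 232");print("\n".join(" ".join(f"{v:3d}" for v in r) for r in g))
E
```

```text
scene0 cols 295..313, rows from 232
 39  38  38  38  37  38  39  37  36  38  37  39  37  37  38  39  39  37  40
 39  39  39  38  39  47  56  54  42  39  37  37  39  39  38  39  37  38  39
 37  39  38  37  46  80 113 115  82  46  38  38  39  38  39  39  38  39  39
 37  39  39  38  55 108 160 174 137  82  45  37  38  39  40  39  38  38  38
 38  37  39  37  51  97 145 168 158 113  60  36  37  38  38  39  38  39  38
 38  38  38  37  49  86 120 135 135 110  62  39  37  40  38  40  38  38  39
 39  38  38  37  46  78 109 123 124 106  61  37  36  38  39  38  38  39  37
 38  37  37  37  46  76 107 123 124 106  62  39  37  38  39  36  39  38  38
 38  39  46  64  79  92 109 123 124 106  62  37  38  37  38  38  37  38  41
 41  61 100 136 152 144 124 123 124 106  62  37  36  36  38  40  47  60  77
 49  93 155 202 216 195 150 127 124 105  62  35  36  42  56  80 101 117 136
 46  87 144 194 219 203 153 127 123 108  68  46  57  83 112 142 166 176 180
 46  78 116 150 180 181 144 126 129 132 120 100 112 146 174 187 200 209 210
 47  78 110 126 138 141 130 131 144 165 176 163 174 191 206 216 220 222 222

[... 2224 characters left out ...]
  33  32  33  32
103 123 142 137 130 128 127 131 132 113  67  29  26  31  32  31  33  32  33
134 121 124 129 130 129 127 130 131 113  66  30  26  30  33  33  33  33  33
133 124 124 126 128 127 127 130 134 119  78  38  26  31  33  33  33  33  33
160 149 131 128 127 125 124 127 136 140 121  68  31  29  32  34  34  33  33
219 194 145 126 125 125 126 133 143 161 159  97  37  31  33  33  32  33  33
218 192 143 122 119 122 137 160 169 162 151  90  34  30  32  32  33  34  45
162 142 128 124 122 126 140 157 158 155 142  85  33  29  32  32  39  57  93
112 110 125 135 142 149 144 155 167 167 144  83  34  35  45  56  67  90 131
119 116 138 155 156 167 168 170 174 169 142  83  58  86 107 109 104 103 113
```

```bash
python3 - <<'E'
from h import *
L=lambda n:(lambda d:{"camera_matrix":d["K"],"R":d["R"],"t":d["t"]})(np.load(n))
C=L("cam.npz");T=L("camt.npz");fs=np.array([.57929499,-.0885225,-.27897428]);ft=np.array([.57593775,-.08993324,-.28759338])
X=[(-71,88,35),(-65,80,46),(-65,96,46),(65,80,46),(65,96,46),(65,80,24),(65,96,24)]
print(proj(C,C2W(fs,X)).round(1).tolist());print(proj(T,C2W(ft,X)).round(1).tolist())
print("scale y scene px per 10mm at marker", (proj(C,C2W(fs,(-85,172,54)))-proj(C,C2W(fs,(-85,162,54)))).round(2),"top",(proj(T,C2W(ft,(-85,172,54)))-proj(T,C2W(ft,(-85,162,54)))).round(2))
def show(n,r0,r1,c0,c1):
    g=cv2.imread(f"pics/{n}.png",0)[r0:r1,c0:c1];print(n,"cols",c0,"rows",r0);print("\n".join(" ".join(f"{v:3d}" for v in r) for r in g))
u,v=proj(C,C2W(fs,X[0]))[0].astype(int);show("scene0",v-9,v+8,u-8,u+11)
show("top0",284-40,262,314,335)
show("top0",244,256,346,362)
show("top0",199,207,366,378)
E
```

```text
[[276.6, 257.4], [274.7, 255.8], [281.3, 253.0], [313.3, 288.2], [320.1, 284.9], [313.3, 297.3], [320.0, 294.0]]
[[351.9, 253.3], [356.2, 251.8], [349.7, 250.0], [370.6, 199.4], [364.1, 197.7], [369.5, 200.5], [363.2, 198.8]]
scale y scene px per 10mm at marker [[ 3.74 -1.52]] top [[-4.07 -1.13]]
scene0 cols 268 rows 248
 38  38  38  40  38  37  39  40  39  38  38  39  38  37  38  38  39  39  39
 38  38  38  38  37  38  38  38  37  38  38  37  38  38  37  39  38  38  38
 37  39  39  38  40  38  38  39  39  39  39  37  38  40  38  38  39  37  38
 38  38  38  39  40  38  39  38  38  38  38  38  38  38  37  37  36  37  42
 38  38  38  38  39  39  39  38  38  36  39  37  38  37  38  39  42  58  84
 38  37  39  36  38  39  38  38  38  39  39  37  38  39  44  59  83 111 143
 37  38  38  37  39  39  37  38  36  39  38  39  40  46  72 107 142 170 187
 39  38  39  38  37  38  38  37  38  40  40  42  43  55  91 137 178 205 217
 38  38  36  37  36  37  41  42  40  41  45  45  46  49  70 116 171 213 224
 38  37  36  37  43  59  81  84  56  41  43  45  45  46  49  73 123 179 216
 38  40  49  61  
[... 2547 characters left out ...]
8 127 105 114 142 140 110  93  93 104
185 178 175 173 177 177 185 177 161 165 177 168 132 108 121 149
203 198 185 178 175 176 180 183 180 172 174 171 144 130 149 177
216 222 215 191 184 187 185 181 178 174 172 176 165 164 169 178
224 233 233 217 204 213 212 198 190 186 183 183 174 173 173 173
top0 cols 366 rows 199
 26  24  19  29  37  38  23  26  25  24  21  15
 27  27  27  32  58  62  48  37  31  27  24  20
 29  26  26  39  68  82  79  77  66  56  43  48
 28  27  30  43  71  82  87  87  85  82  83  96
 29  31  31  48  71  86  87  87  86  86  87 103
 29  31  42  60  71  74  78  86  90  86  88 109
 28  34  56  70  79  73  71  82  88  88 101 135
 28  38  56  71  72  71  74  74  83  89 104 135
```

```bash
python3 - <<'E'
from h import *
L=lambda n:(lambda d:{"camera_matrix":d["K"],"R":d["R"],"t":d["t"]})(np.load(n))
C=L("cam.npz");T=L("camt.npz");f=np.load("f.npy");ft=np.array([.57593775,-.08993324,-.28759338])
inv=lambda w:(np.array([[np.cos(f[2]),np.sin(f[2])],[-np.sin(f[2]),np.cos(f[2])]])@(np.array(w)[:2]-f[:2])*1000)
# plate outline in scene0 & top0 by wood colour -> fit lines of the +y and -x edges
for n,c,k in(("scene0",C,0),("top0",T,0)):
    im=cv2.imread(f"pics/{n}.png");g=im[:,:,2].astype(float)  # red
    for name,a,b in(("+y edge",(-95,210,10),(0,210,10)),("+y edge2",(20,210,10),(60,210,10)),("-x edge",(-105,195,10),(-105,100,10)),("-x edge2",(-105,60,10),(-105,-60,10)),("-x edge3",(-105,-120,10),(-105,-200,10)),("-y edge",(-95,-210,10),(60,-210,10)),("+x edge",(70,-60,10),(70,-190,10))):
        A=proj(c,C2W(f,a))[0];B=proj(c,C2W(f,b))[0];d=(B-A)/np.linalg.norm(B-A);nn=np.array([-d[1],d[0]])
        Cn=proj(c,C2W(f,(-20,0,10)))[0]
        if nn@(Cn-A)>0:nn=-nn   # outward
        o=np.arange(-6,6.01,.25);off=[]
        for w in np.linspace(0,1,25):
            P=A+(B-A)*w+nn*o[:,None];v=cv2.remap(g.astype(np.float32),P[:,0].astype(np.float32)[None],P[:,1].astype(np.float32)[None],1)[0]
            gr=np.diff(v)
            if gr.min()<-8:off.append(o[gr.argmin()]+.125)
        e=np.cross(d,1) if 0 else None
        # px per mm outward
        ax=np.array([0,10,0]) if "y edge" in name else np.array([10,0,0]);ax=ax*(1 if name[0]=="+" else -1)
        s=abs(nn@(proj(c,C2W(f,np.array(a)+ax))[0]-A))/10
        print(n,name,"outward offset px",np.round(np.median(off),2),"mm",np.round(np.median(off)/s,1),len(off))
P=[];M=[]
for k in range(22):
    capture("scene")
    for t,l in(("foot_pointer",P),("marker",M)):
        r=[inv(d["at"]) for d in place_of("scene",t)];r=[x for x in r if -95<x[0]<-55 and 140<x[1]<180]
        if r:l.append(r[0])
P,M=np.array(P),np.array(M)
for l in(P,M):print(len(l),l.mean(0),np.median(l,0),l.std(0))
rel((18,148,50))
E
```

```text
scene0 +y edge outward offset px 0.12 mm 0.4 25
scene0 +y edge2 outward offset px -0.12 mm -0.4 9
scene0 -x edge outward offset px -0.88 mm -3.1 20
scene0 -x edge2 outward offset px -0.88 mm -2.9 25
scene0 -x edge3 outward offset px -0.88 mm -2.6 24
scene0 -y edge outward offset px 0.12 mm 0.2 25
scene0 +x edge outward offset px 1.12 mm 2.6 25
top0 +y edge outward offset px -0.12 mm -0.3 25
top0 +y edge2 outward offset px -0.12 mm -0.3 25
top0 -x edge outward offset px 0.12 mm 0.3 25
top0 -x edge2 outward offset px 0.38 mm 0.9 25
top0 -x edge3 outward offset px 0.38 mm 0.9 25
top0 -y edge outward offset px 0.38 mm 0.9 25
top0 +x edge outward offset px -0.12 mm -0.3 25
20 [-69.40990292 160.40740819] [-69.49284014 160.64097988] [0.90078275 1.39896048]
21 [-80.52291878 162.11393688] [-81.04520316 162.54338808] [2.8485317  1.34881102]
t 21.07 shift [ 5.7 -2.6  2. ] yawY -16.37 F [ 1.4 -4.2 -2.3] op 80.0 gf 3.0
```

```bash
python3 -m jog '2.5 0 0 0 0 0 80;0 0 0 0 0 0 80;0 -3 0 0 0 0 70;0 -3 0 0 0 0 62;0 -3 0 0 0 0 54;0 -3 0 0 0 0 46;0 0 0 0 0 0 46'; python3 -c "
from h import *
rel((4.5,148,50))"
```

```text
time_s: 21.95
position: [0.6294, 0.0465, 0.0536]
tcp_rot: [[0.284, 0.959, 0.009], [0.959, -0.284, -0.002], [0.001, 0.009, -1.0]]
force: [6.4, -7.0, -0.3]
opening: 0.548
grasp_force: 5.2
t 21.95 shift [ 3.1 -7.9  3.5] yawY -16.47 F [ 6.4 -7.  -0.3] op 47.7 gf 5.2
```

```bash
python3 -m jog '0 -2 0 0 0 0 42;0 -2 0 0 0 0 38;0 0 0 0 0 0 34;0 0 0 0 0 0 30;0 0 0 0 0 0 24;0 0 0 0 0 0 20;0 0 0 0 0 0 20'; python3 -c "
from h import *
rel((4.5,148,50))"
```

```text
time_s: 22.82
position: [0.6221, 0.0487, 0.0534]
tcp_rot: [[0.283, 0.959, 0.001], [0.959, -0.283, -0.0], [0.0, 0.001, -1.0]]
force: [0.1, -5.2, 5.5]
opening: 0.346
grasp_force: 31.5
t 22.82 shift [ 3.1 -0.2  3.4] yawY -16.44 F [ 0.1 -5.2  5.5] op 30.1 gf 31.5
```

```bash
python3 - <<'E'
from h import *
f=np.load("f.npy")
inv=lambda w:(np.array([[np.cos(f[2]),np.sin(f[2])],[-np.sin(f[2]),np.cos(f[2])]])@(np.array(w)[:2]-f[:2])*1000)
D={}
for k in range(16):
    c=capture("scene")
    for t in("foot_pointer","marker")+(("lever_tip","pin") if k<4 else ()):
        for d in place_of("scene",t):
            x=inv(d["at"])
            ok=(-95<x[0]<-55 and 140<x[1]<180) if t in("foot_pointer","marker") else abs(x[0])<70
            if ok: D.setdefault(t,[]).append(np.r_[x,d["at"][2]*1000]);break
for t,l in D.items():print(t,len(l),np.mean(l,0).round(1),np.median(l,0).round(1),np.std(l,0).round(1))
rel((4.5,148,50))
cv2.imwrite("pics/final.png",cv2.resize(c["color"][215:315,230:380,::-1],None,fx=5,fy=5,interpolation=2))
E
```

```text
foot_pointer 16 [-68.1 163.8  33.2] [-67.5 164.1  33.4] [1.3 0.6 1.3]
marker 16 [-81.7 161.8  10.5] [-81.7 161.4  10.5] [1.5 1.4 1.3]
lever_tip 4 [ 15.  170.3  56.4] [ 14.7 170.4  56.3] [1.3 0.7 1.5]
pin 4 [ -60.2 -114.8   30.6] [ -60.3 -115.    30.1] [1.6 1.5 1.8]
t 25.62 shift [ 3.1 -0.3  3.4] yawY -16.44 F [ 1.2 -5.5  5.3] op 29.8 gf 31.5
```

View pics/final.png

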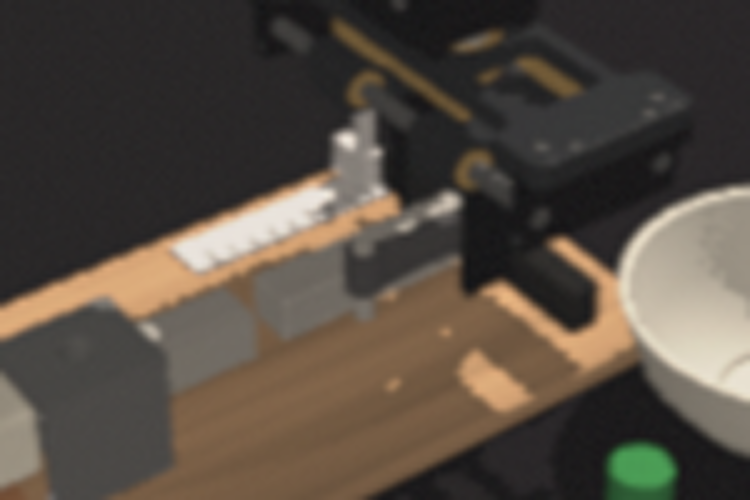

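Lever is folded flat along the leg, with the +x finger behind it at crop (490,220) and the foot end at (580,300). I'll check the foot's edge numerically against the blade.

```bash
python3 - <<'E'
from h import *
L=lambda n:(lambda d:{"camera_matrix":d["K"],"R":d["R"],"t":d["t"]})(np.load(n))
C=L("cam.npz");T=L("camt.npz");f=np.load("f.npy")
c=capture("scene");now=c["color"][:,:,0].astype(np.float32)
s0=cv2.imread("pics/scene0.png")[:,:,2].astype(np.float32);t0=cv2.imread("pics/top0.png")[:,:,2].astype(np.float32)
def edge(g,c,a,b,sgn,dx=0):
    a=np.array(a,float)+[dx,0,0];b=np.array(b,float)+[dx,0,0]
    A=proj(c,C2W(f,a))[0];B=proj(c,C2W(f,b))[0];Y=proj(c,C2W(f,a+[0,10,0]))[0]-A
    d=(B-A)/np.linalg.norm(B-A);nn=np.array([-d[1],d[0]]);nn*=np.sign(nn@Y);s=nn@Y/10
    o=np.arange(-4,4.01,.25);R=[]
    for w in np.linspace(0,1,15):
        P=(A+(B-A)*w+nn*o[:,None]).astype(np.float32);v=cv2.remap(g,P[None,:,0].copy(),P[None,:,1].copy(),1)[0]
        gr=np.diff(v)*sgn
        if gr.max()>6:R.append((o[gr.argmax()]+.125)/s)
    return np.round(np.median(R),1) if R else None,len(R),np.round(np.std(R),1) if R else None
Y=162.4
print("now outer edge, dy from pointer 162.4:",edge(now,c,(40,Y+8,46),(62,Y+8,46),1,2.8))
print("scene0 outer, dy from 87.5:",edge(s0,C,(0,95.5,46),(35,95.5,46),1,2.8),edge(s0,C,(-60,95.5,46),(-40,95.5,46),1,2.8))
print("top0 outer:",edge(t0,T,(-60,95.5,46),(60,95.5,46),1),"inner:",edge(t0,T,(-60,79.5,46),(-20,79.5,46),-1))
# blade in scene0: right (+x,+y side) silhouette and top; predicted pixel of blade vertical edges
for y in(161,163,165):
    print(y,proj(C,C2W(f,[(-82.2,y,54),(-77.2,y+1.5,45),(-87.2,y-1.5,45)])).round(1).tolist())
E
```

```text
now outer edge, dy from pointer 162.4: (np.float64(-1.7), 15, np.float64(0.6))
scene0 outer, dy from 87.5: (np.float64(-1.5), 15, np.float64(1.0)) (np.float64(-1.6), 15, np.float64(0.7))
top0 outer: (np.float64(0.3), 15, np.float64(0.6)) inner: (np.float64(0.3), 15, np.float64(0.9))
161 [[301.2, 235.6], [303.2, 239.9], [299.4, 238.3]]
163 [[302.0, 235.3], [304.0, 239.5], [300.1, 238.0]]
165 [[302.8, 235.0], [304.7, 239.2], [300.9, 237.7]]
```

```bash
python3 - <<'E'
from h import *
L=lambda n:(lambda d:{"camera_matrix":d["K"],"R":d["R"],"t":d["t"]})(np.load(n))
C=L("cam.npz");T=L("camt.npz");f=np.load("f.npy")
t0=cv2.imread("pics/top0.png",0)
for r in(246,240,214,210):print(r,"from 344",t0[r,344:384].tolist())
for y in(161,163,165):
    print(y,"top -y block edge z30",proj(T,C2W(f,[(-80,y-5,30),(-102,y-5,30)])).round(1).tolist(),"base",proj(T,C2W(f,[(-80,y-5,12),(-102,y-5,12)])).round(1).tolist(),"blade",proj(T,C2W(f,[(-80,y,54),(-90,y,54)])).round(1).tolist())
    print("  scene block top corners (-x-y),(+x-y),(+x+y); base +x-y,+x+y",proj(C,C2W(f,[(-99.2,y-5,30),(-77.2,y-5,30),(-77.2,y+5,30),(-77.2,y-5,12),(-77.2,y+5,12)])).round(1).tolist())
E
```

```text
246 from 344 [176, 177, 176, 175, 176, 168, 128, 69, 34, 25, 24, 29, 28, 42, 74, 88, 92, 91, 88, 92, 92, 107, 150, 174, 178, 175, 174, 174, 175, 176, 175, 171, 177, 174, 172, 176, 175, 173, 179, 178]
240 from 344 [179, 180, 183, 181, 179, 177, 179, 168, 113, 57, 29, 27, 32, 27, 32, 54, 81, 91, 88, 92, 92, 93, 94, 114, 154, 174, 175, 177, 172, 175, 173, 172, 173, 174, 173, 178, 175, 173, 173, 170]
214 from 344 [190, 191, 188, 188, 191, 192, 190, 193, 190, 192, 190, 190, 187, 188, 176, 123, 53, 31, 30, 26, 23, 29, 56, 80, 89, 91, 88, 90, 89, 91, 100, 107, 85, 65, 69, 75, 80, 105, 112, 108]
210 from 344 [181, 181, 180, 180, 177, 176, 173, 172, 174, 172, 172, 172, 169, 173, 171, 165, 114, 57, 31, 28, 32, 30, 28, 38, 67, 82, 80, 62, 57, 61, 76, 73, 80, 115, 136, 132, 107, 93, 91, 93]
161 top -y block edge z30 [[323.3, 249.2], [320.8, 258.0]] base [[323.1, 249.4], [320.7, 258.0]] blade [[321.4, 248.5], [320.3, 252.5]]
  scene block top corners (-x-y),(+x-y),(+x+y); base +x-y,+x+y [[295.0, 242.1], [300.8, 246.6], [304.6, 245.1], [300.9, 253.4], [304.7, 251.8]]
163 top -y block edge z30 [[322.5, 249.0], [320.0, 257.8]] base [[322.3, 249.2], [319.9, 257.8]] blade [[320.6, 248.2], [319.5, 252.3]]
  scene block top corners (-x-y),(+x-y),(+x+y); base +x-y,+x+y [[295.8, 241.8], [301.6, 246.3], [305.3, 244.8], [301.7, 253.1], [305.4, 251.5]]
165 top -y block edge z30 [[321.7, 248.8], [319.2, 257.6]] base [[321.5, 249.0], [319.1, 257.6]] blade [[319.8, 248.0], [318.7, 252.1]]
  scene block top corners (-x-y),(+x-y),(+x+y); base +x-y,+x+y [[296.5, 241.5], [302.3, 246.0], [306.1, 244.4], [302.4, 252.8], [306.1, 251.2]]
```

```bash
python3 -m jog '1 0 0 0 0 0 20;0 0 0 0 0 0 20;0 0 0 0 0 0 20;0 0 0 0 0 0 20'; python3 -c "
from h import *
rel((4.5,148,50))"
```

```text
time_s: 26.18
position: [0.6224, 0.0497, 0.0534]
tcp_rot: [[0.283, 0.959, 0.001], [0.959, -0.283, -0.0], [0.0, 0.001, -1.0]]
force: [0.7, -4.7, 5.8]
opening: 0.347
grasp_force: 31.4
t 26.18 shift [ 2.1 -0.2  3.4] yawY -16.43 F [ 0.7 -4.7  5.8] op 30.2 gf 31.4
```

```bash
python3 -c "
from rig import *
print(hand_in())"
```

```text
the job is handed in; nothing more can be done
None
```

I handed the job in at 26 s: pin parked upright in the notch, leg pulled to the marker, lever folded closed, arm still gripping. My readings for the mark disagreed by a millimetre or two, so the pointer may be off by about that much; the hand-in returned no verdict.

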